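# Set the stock flip tags

## Task

Check which bins on the rack hold a roll, then push the hinged tags over with a fingertip so that every bin with a roll has its tag leaning back towards it (ring face up) and an empty bin has its tag leaning forward towards the robot (bar face up). Only push the tags, gently: do not pinch them, and leave the rolls and the marker pen where they are.

Things in the scene. Friction and masses are not known exactly. Their poses are not given: they have to be found in the camera images.
- rack: aluminium deck fixed to the table, 335 mm deep, 475 mm wide, 12 mm thick, carrying four tag stands in a row and a bin straight behind each; origin on the table under the middle of the line of tag hinges; its x axis points from the tags to the bins, y along the row to the left, z up
- tag_stand_1: fixed grey stand of one flip tag (four alike, 115 mm apart, in any order along the row); origin on the deck, 12 mm above the table, under the hinge; x axis towards its bin, y along the hinge. The hinge is 40 mm above the origin; cheeks (75 mm wide over all, 36 mm deep) and stop rods reach 49 mm above it. The leaf falls to whichever side of upright it is on
- tag_1 (a joint): angle of the leaf on tag_stand_1: 0 = rests leaning 45 degrees forward to the robot (bar face up), 0.785 upright, 1.571 = rests leaning 45 degrees back to its bin (ring face up). Swings freely: about 0.3 N at the free edge moves it; stops at both ends
- tag_1_edge (a point): middle of the free edge of the leaf on tag_stand_1: white plate 56 mm wide, 70 mm long from the hinge, 4 mm thick, 50 g, a raised ring on one face, a raised bar on the other. At rest the edge is 50 mm before or behind the hinge line and 101 mm above the table; upright 122 mm, so push close below the edge
- bay_1 (a point): centre of the bin behind tag_stand_1, 145 mm behind its origin and 32 mm above the table; grey open bin 120 deep, 111 wide, walls 45 mm high (front 20 mm), its inner floor 15 mm above the table; it holds one roll or nothing
- tag_stand_2: fixed grey stand of one flip tag (four alike, 115 mm apart, in any order along the row); origin on the deck, 12 mm above the table, under the hinge; x axis towards its bin, y along the hinge. The hinge is 40 mm above the origin; cheeks (75 mm wide over all, 36 mm deep) and stop rods reach 49 mm above it. The leaf falls to whichever side of upright it is on
- tag_2 (a joint): angle of the leaf on tag_stand_2: 0 = rests leaning 45 degrees forward to the robot (bar face up), 0.785 upright, 1.571 = rests leaning 45 degrees back to its bin (ring face up). Swings freely: about 0.3 N at the free edge moves it; stops at both ends
- tag_2_edge (a point): middle of the free edge of the leaf on tag_stand_2: white plate 56 mm wide, 70 mm long from the hinge, 4 mm thick, 50 g, a raised ring on one face, a raised bar on the other. At rest the edge is 50 mm before or behind the hinge line and 101 mm above the table; upright 122 mm, so push close below the edge
- bay_2 (a point): centre of the bin behind tag_stand_2, 145 mm behind its origin and 32 mm above the table; grey open bin 120 deep, 111 wide, walls 45 mm high (front 20 mm), its inner floor 15 mm above the table; it holds one roll or nothing
- tag_stand_3: fixed grey stand of one flip tag (four alike, 115 mm apart, in any order along the row); origin on the deck, 12 mm above the table, under the hinge; x axis towards its bin, y along the hinge. The hinge is 40 mm above the origin; cheeks (75 mm wide over all, 36 mm deep) and stop rods reach 49 mm above it. The leaf falls to whichever side of upright it is on
- tag_3 (a joint): angle of the leaf on tag_stand_3: 0 = rests leaning 45 degrees forward to the robot (bar face up), 0.785 upright, 1.571 = rests leaning 45 degrees back to its bin (ring face up). Swings freely: about 0.3 N at the free edge moves it; stops at both ends
- tag_3_edge (a point): middle of the free edge of the leaf on tag_stand_3: white plate 56 mm wide, 70 mm long from the hinge, 4 mm thick, 50 g, a raised ring on one face, a raised bar on the other. At rest the edge is 50 mm before or behind the hinge line and 101 mm above the table; upright 122 mm, so push close below the edge
- bay_3 (a point): centre of the bin behind tag_stand_3, 145 mm behind its origin and 32 mm above the table; grey open bin 120 deep, 111 wide, walls 45 mm high (front 20 mm), its inner floor 15 mm above the table; it holds one roll or nothing
- tag_stand_4: fixed grey stand of one flip tag (four alike, 115 mm apart, in any order along the row); origin on the deck, 12 mm above the table, under the hinge; x axis towards its bin, y along the hinge. The hinge is 40 mm above the origin; cheeks (75 mm wide over all, 36 mm deep) and stop rods reach 49 mm above it. The leaf falls to whichever side of upright it is on
- tag_4 (a joint): angle of the leaf on tag_stand_4: 0 = rests leaning 45 degrees forward to the robot (bar face up), 0.785 upright, 1.571 = rests leaning 45 degrees back to its bin (ring face up). Swings freely: about 0.3 N at the free edge moves it; stops at both ends
- tag_4_edge (a point): middle of the free edge of the leaf on tag_stand_4: white plate 56 mm wide, 70 mm long from the hinge, 4 mm thick, 50 g, a raised ring on one face, a raised bar on the other. At rest the edge is 50 mm before or behind the hinge line and 101 mm above the table; upright 122 mm, so push close below the edge
- bay_4 (a point): centre of the bin behind tag_stand_4, 145 mm behind its origin and 32 mm above the table; grey open bin 120 deep, 111 wide, walls 45 mm high (front 20 mm), its inner floor 15 mm above the table; it holds one roll or nothing
- tape_masking_mid (a point): beige roll of masking tape lying flat, 100 mm across, 25 mm high, loose in one of the bins; this point is its centre
- label_roll_mid (a point): white roll of labels, 76 mm across, 41 mm high, loose in one of the bins; this point is its centre
- tape_clear_mid (a point): brown-yellow roll of tape lying flat, 93 mm across, 48 mm high, loose in one of the bins; this point is its centre
- marker_a: marker pen 135 mm long, 17 mm thick, loose, lying along the front ledge of the deck about 96 mm before the hinge line; origin on its underside at mid-length; not to be disturbed
Mind the look-alikes: they are no part of the job. Leave any red look-alike of the part that bears tape_clear_mid alone.

How it is judged:
By the outcome, as a careful person would: the job done as asked, in the order asked, and still so for the second after the job is handed in, with the robot touching nothing.
It also fails if it takes over 58 s, if anything falls off the work surface, if the arm or the gripper's body presses on something with over 40 N, if the wrist force passes 120 N, or if a joint passes its speed limit or range.

## Robot

A 6-joint arm with a two-finger parallel gripper is mounted at the origin on a cart in front of the work surface, level with it; the furniture and walls round the work are solid. World frame = base frame: x ahead of the robot, y to its left, z up, the work surface at z = 0. Lengths are in m, angles in rad, forces in N, time in s.
With the tool pointing down it reaches from about 0.35 to 0.975 m from the base axis. Payload 4.9 kg.
Tool frame: the origin (TCP) lies on the front face of the gripper's body, between the roots of the fingers; the fingertips stand ctrl.finger_overhang ahead of it and the grasp point (between the pads) lies 54 mm ahead of it (ctrl.finger_overhang is the distance from the TCP to the fingertips, in m); z points along the fingers, y is the line along which they close (so a half turn about z gives the same grasp; the last joint's range is limited). The gripper opens to 85 mm and grips with 20 to 120 N. Pads are 22 mm wide; open, the fingers measure 114 mm over their backs; the gripper's body (76 mm by 85 mm) begins 54 mm behind the grasp point. The pads swing forward as they close: fully open they stand 13 mm farther back than shut.
Start: joints at [1.038, 0.053, 1.613, -0, 1.476, -0.119], TCP at [0.251, 0.572, 0.304] pointing down, gripper open.
Joint ranges: [-3.01, 3.01], [-1.01, 2.22], [0.06, 2.58], [-1.02, 4.17], [0.09, 2.62], [-3.14, 3.14]. Speed limits (rad/s): [2.57, 2.57, 3.14, 3.14, 3.14, 3.14].

## Interface

Orientations are given as a rotation vector (axis times angle).
In Python, from station import ctrl, vision gives the robot as it stands. The module is installed in compiled form; this text tells all that it offers.
- The arm moves only by the tool drive_tool, never from a script. Its argument "rows" is a list of rows, each a list of 2 entries, a list of its own where there are three numbers: the shift along the tool's x, y, z in m, then the turn about the tool's z in rad. A call has 1 to 10 rows; each row shifts and turns the commanded pose from where the row before left it, along the tool's axes as they then stand; what a row does not reach is not made up. A row lasts 1/10 s, in which the tool goes at most 50 mm and 8.59 degrees, less where a joint would pass 70% of its speed; a pose out of reach is approached as far as the arm can. A call with a gripper value outside its range is refused whole. "jaw" is the closure, from 0 (fully open) to 1 (shut), set as the call begins (left out, the last holds). The fingers move at their own pace and stop on an object; "grip_force" is the grip in N (left out, the last holds). Time passes only in rows, so rows that do not move let the fingers close. It gives the time, the measured TCP pose, the force, the opening and the grip force at its end, in the units of the state.
- ctrl.get_obs(): the state, without advancing time (a new reading comes with each control period).
- vision.get_image(name): name is "scene" or "side" or "wrist"; returns a dict with "image" (400x640x3 uint8, blue, green, red), "vertical_fov" (degrees; the focal length in pixels is half the picture's height over the tangent of half this angle, whatever the lens; pixels are square), "cx", "cy" (the principal point, pixels), "R" (3x3) and "t" (3): a world point X has camera coordinates R X + t. Camera axes: x right, y down, z forward; pixel columns grow to the right and rows downward; lengths in m; the calibration is good to about 2 mm. A picture is of the moment at which its call begins. There is no depth.
- ctrl.finish_job(): hands the job in; it is judged then, once.
The state is a dict: "t": time; "q": joint angles; "dq": joint speeds; "effort": joint torques, N m; "tool_pos": TCP position; "tool_rot": TCP orientation; "contact_force": force on the tool from outside, world axes, zero at the start; "wrist_torque": the same for the moment, N m; "opening": finger opening in m; "grip_force": force on a finger pad.
Only numpy, scipy, OpenCV 4.12 (cv2) and the standard library are available. Lean on these libraries where they do the work, as an engineer would, in place of code of your own. Each camera call takes 0.05 s, during which the arm holds its last target. There are 200 camera calls.

## Working session

There is one attempt and no reset: what is moved stays moved. The work goes in short steps, Python scripts to look and compute and a tool call to move; the robot and the scene stay as the last step left them, time stands still between calls to the robot, and variables do not carry over. Pictures are saved under pics/ and viewed, at most 10 in all, crops included, and the job is handed in when it is done.

Besides the shell and the picture viewer there is one more tool, called after "Call:" as name(argument=value, ...) on one line, values as JSON. drive_tool: Moves the arm, as the interface text tells. Its arguments: {"type":"object","properties":{"rows":{"type":"array","items":{"type":"array"}},"jaw":{"type":"number"},"grip_force":{"type":"number"}},"required":["rows"]}

```bash
mkdir -p pics; python3 - <<'E'
from station import ctrl, vision
import cv2,json,numpy as np
for n in ["scene","side"]:
    d=vision.get_image(n); cv2.imwrite(f"pics/{n}0.png",d["image"])
    print(n,d["vertical_fov"],d["cx"],d["cy"],np.round(d["R"],3).tolist(),np.round(d["t"],3).tolist())
o=ctrl.get_obs();print(o["t"],o["tool_pos"],o["tool_rot"],o["opening"],ctrl.finger_overhang)
E
```

```text
scene 45.40637296689082 322.6322175797004 198.0444109975745 [[0.826, -0.563, -0.022], [-0.284, -0.382, -0.879], [0.487, 0.733, -0.476]] [-0.571, 0.21, 1.007]
side 44.287954576384 319.66043419349177 195.89771483619057 [[0.958, -0.286, -0.016], [-0.157, -0.481, -0.863], [0.239, 0.829, -0.506]] [-0.603, 0.108, 1.012]
0.1 [0.25107525 0.57188006 0.3027684 ] [-6.45223896e-01 -3.07399006e+00  2.80997016e-03] 0.08565289384444766 0.0726
```

View pics/scene0.png

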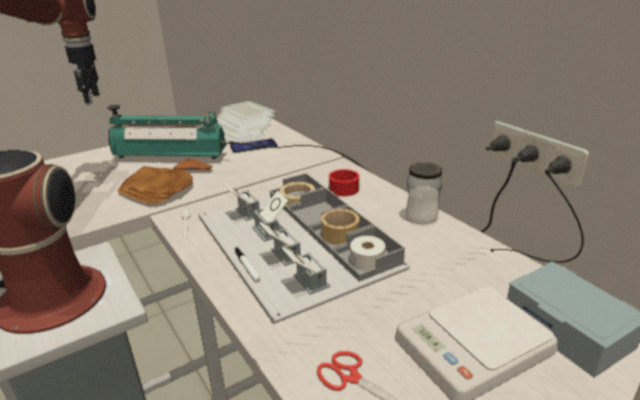

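View pics/side0.png

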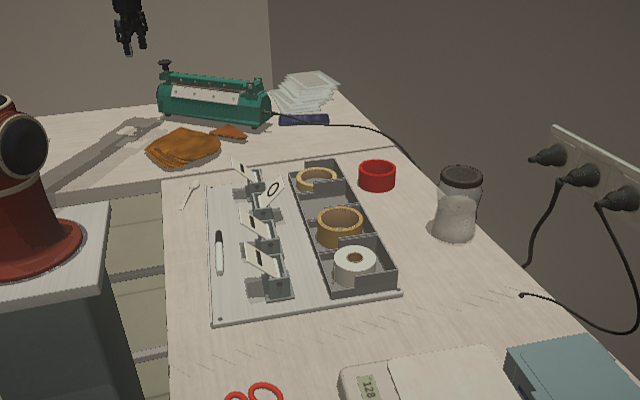

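The side view, going from far to near, shows these bins: masking tape (318,178), an empty one (~325,200), clear tape (340,225) and labels (354,262). The tags in the same order are bar, ring, bar, bar. The red roll at (377,175) is off the rack, so it is a look-alike. I'll enlarge the crop to confirm and to get pixel positions.

```bash
cat > h.py <<'E'
import numpy as np, cv2
from station import ctrl, vision
def cam(n):
    d=vision.get_image(n); d["f"]=d["image"].shape[0]/2/np.tan(np.radians(d["vertical_fov"]/2)); return d
def ray(d,p,z):
    R,t=np.array(d["R"]),np.array(d["t"]); c=-R.T@t
    v=R.T@np.array([(p[0]-d["cx"])/d["f"],(p[1]-d["cy"])/d["f"],1]); return c+v*(z-c[2])/v[2]
def proj(d,X):
    x=np.array(d["R"])@X+d["t"]; return np.array([d["cx"],d["cy"]])+d["f"]*x[:2]/x[2]
E
python3 - <<'E'
from h import *
a=cv2.imread("pics/side0.png")[150:335,195:410]
cv2.imwrite("pics/side_crop.png",cv2.resize(a,None,fx=3.2,fy=3.2,interpolation=cv2.INTER_CUBIC))
d=cam("side")
for p in [(207,183),(212,326),(402,292)]: print(p,ray(d,p,.012).round(3))
E
```

```text
(207, 183) [0.382 0.145 0.012]
(212, 326) [ 0.343 -0.349  0.012]
(402, 292) [ 0.671 -0.367  0.012]
```

View pics/side_crop.png

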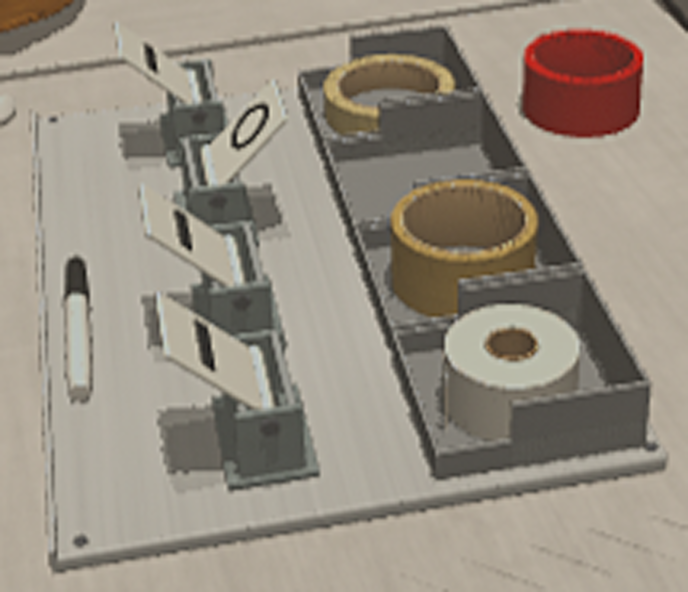

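Confirmed: bins from far to near are masking, empty, clear, labels. Tags 1, 3 and 4 (counted from the far end) lean forward and must go back. Tag 2 leans back and must come forward. Next I fit the rack pose.

```bash
cat > fit.py <<'E'
from h import *
from scipy.optimize import least_squares
d=cam("side")
C=lambda u,v:(u/3.2+195,v/3.2+150)
deck=[C(38,112),C(52,557),C(664,455)]
D=[ray(d,p,.012)[:2] for p in deck]
ed=[(C(120,41),-.0495,.1725),(C(279,98),.0495,.0575),(C(146,208),-.0495,-.0575),(C(164,318),-.0495,-.1725)]
E=[ray(d,p,.1015)[:2] for p,_,_ in ed]
def T(P,x,y): c,s=np.cos(P[2]),np.sin(P[2]); return np.array([P[0]+c*x-s*y,P[1]+s*x+c*y])
def r(P):
    f=P[3]; o=[T(P,f,.2375)-D[0],T(P,f,-.2375)-D[1],T(P,f+.335,-.2375)-D[2]]
    o+=[T(P,x,y)-e for e,(_,x,y) in zip(E,ed)]
    return np.concatenate(o)
s=least_squares(r,[.47,-.12,-.07,-.12],loss='soft_l1',f_scale=.004)
print(np.round(s.x,4)); print((r(s.x)*1000).round(1).reshape(-1,2))
s2=cam("scene"); im=s2["image"].copy(); im2=d["image"].copy()
for c,I in((s2,im),(d,im2)):
    for y in(.1725,.0575,-.0575,-.1725):
        for x,z in((-.05 if y!=.0575 else .05,.101),):
            for dy in(-.028,.028): 
                w=[*T(s.x,x,y+dy),z]; cv2.circle(I,tuple(np.round(proj(c,w)).astype(int)),1,(0,0,255),-1)
    for x,y in((s.x[3],.2375),(s.x[3],-.2375),(s.x[3]+.335,-.2375),(s.x[3]+.335,.2375)):
        cv2.circle(I,tuple(np.round(proj(c,[*T(s.x,x,y),.012])).astype(int)),1,(255,0,0),-1)
a=cv2.resize(im[165:325,190:415],None,fx=2.6,fy=2.6); b=cv2.resize(im2[145:335,195:410],(a.shape[1]*0+400,a.shape[0]))
cv2.imwrite("pics/chk.png",cv2.resize(np.hstack([a,b]),(800,340)))
P=s.x
for y in(.1725,.0575,-.0575,-.1725): print(y,T(P,0,y).round(4))
E
python3 fit.py
```

```text
[ 0.4787 -0.1161 -0.0782 -0.1192]
[[-2.  -4.2]
 [-1.2  0.7]
 [ 3.5 -2. ]
 [ 1.2  6.3]
 [ 2.6  1.4]
 [-0.9  1.6]
 [-2.5 -2.6]]
0.1725 [0.4921 0.0559]
0.0575 [ 0.4831 -0.0588]
-0.0575 [ 0.4742 -0.1734]
-0.1725 [ 0.4652 -0.2881]
```

View pics/chk.png

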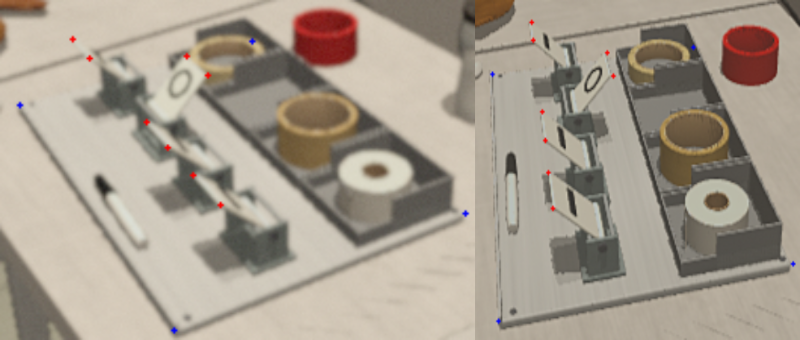

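The projected points agree with both views to within a few mm, so the pose holds. I'll close the jaws and turn the tool so that its x axis is −rack x, y is +rack y and z is down.

Call:
drive_tool(rows=[[[0, 0, 0], -0.111], [[0, 0, 0], -0.111], [[0, 0, 0], -0.111], [[0, 0, 0], 0], [[0, 0, 0], 0]], jaw=1)

```text
t: 0.75
tool_pos: [0.2512, 0.5722, 0.3038]
tool_rot: [-0.13, -3.139, 0.0]
contact_force: [0.9, 0.7, 1.1]
opening: 0.0121
grip_force: 0.0
```

```bash
cat > st.py <<'E'
from h import *
from scipy.spatial.transform import Rotation as Ro
o=ctrl.get_obs();p=o["tool_pos"];c,s=np.cos(-.0782),np.sin(-.0782)
dx,dy=p[0]-.4787,p[1]+.1161
print("t",o["t"],"rack xy",round(c*dx+s*dy,4),round(-s*dx+c*dy,4),"z",round(p[2],4),"F",np.round(o["contact_force"],1),"ov",ctrl.finger_overhang,"open",round(o["opening"],3))
Rm=Ro.from_rotvec(o["tool_rot"]).as_matrix(); print("toolx ang",np.degrees(np.arctan2(Rm[1,0],Rm[0,0])).round(1),"want 175.5")
E
python3 st.py
```

```text
t 0.75 rack xy -0.2805 0.6684 z 0.3038 F [0.9 0.7 1.1] ov 0.0726 open 0.012
toolx ang 175.2 want 175.5
```

Call:
drive_tool(rows=[[[-0.014, -0.035, 0], 0], [[-0.014, -0.035, 0], 0], [[-0.014, -0.035, 0], 0], [[-0.014, -0.035, 0], 0], [[-0.014, -0.035, 0], 0], [[-0.014, -0.035, 0], 0], [[-0.014, -0.035, 0], 0], [[-0.014, -0.035, 0], 0], [[-0.014, -0.035, 0], 0], [[-0.014, -0.035, 0], 0]])

```text
t: 1.75
tool_pos: [0.3627, 0.2107, 0.3041]
tool_rot: [0.129, 3.138, 0.0]
contact_force: [-0.2, -0.4, -1.0]
opening: 0.0001
grip_force: 0.0
```

Call:
drive_tool(rows=[[[-0.01, -0.035, 0], 0], [[-0.01, -0.035, 0.01], 0], [[-0.01, -0.035, 0.02], 0], [[-0.01, -0.035, 0.02], 0], [[0, 0, 0.02], 0], [[0, 0, 0], 0]])

```text
t: 2.35
tool_pos: [0.3897, 0.0684, 0.2309]
tool_rot: [-0.133, -3.133, 0.0]
contact_force: [0.7, 0.0, -0.3]
opening: -0.0004
grip_force: 0.0
```

```bash
python3 st.py
```

```text
t 2.35 rack xy -0.1031 0.1769 z 0.2309 F [ 0.7  0.  -0.3] ov 0.0726 open -0.0
toolx ang 175.1 want 175.5
```

Call:
drive_tool(rows=[[[0, -0.004, 0.018], 0], [[0, 0, 0.018], 0], [[0, 0, 0.018], 0], [[0, 0, 0.015], 0], [[-0.01, 0, 0], 0], [[-0.01, 0, 0], 0], [[-0.006, 0, 0], 0], [[0, 0, 0], 0]])

```text
t: 3.15
tool_pos: [0.4177, 0.0637, 0.166]
tool_rot: [0.126, 3.138, 0.0]
contact_force: [0.1, -0.7, -1.6]
opening: 0.0002
grip_force: 0.0
```

```bash
python3 st.py; python3 - <<'E'
from h import *
a=cam("side")["image"][90:300,180:420];b=cam("scene")["image"][90:300,170:410]
cv2.imwrite("pics/c1.png",cv2.resize(np.hstack([a,b]),(800,350),interpolation=cv2.INTER_CUBIC))
E
```

```text
t 3.15 rack xy -0.0749 0.1744 z 0.166 F [ 0.1 -0.7 -1.6] ov 0.0726 open 0.0
toolx ang 175.4 want 175.5
```

View pics/c1.png

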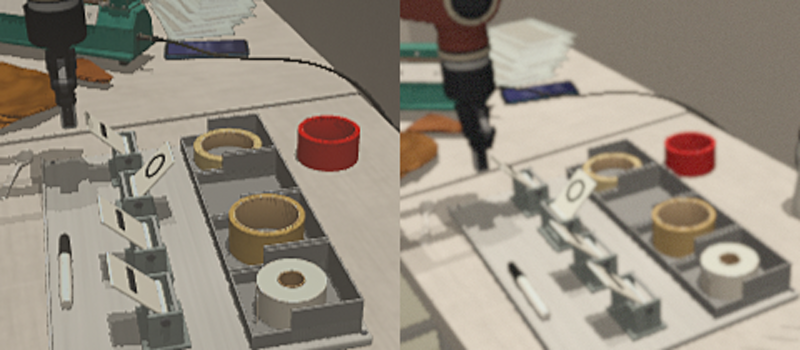

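The fingertip, at (68,125) in the left half, sits just in front of tag 1's edge at about (92,127). Now I push gently.

Call:
drive_tool(rows=[[[-0.006, 0, 0.003], 0], [[-0.006, 0, 0], 0], [[-0.006, 0, 0], 0], [[-0.006, 0, 0], 0], [[-0.006, 0, 0], 0], [[-0.006, 0, 0], 0], [[-0.006, 0, 0], 0], [[-0.006, 0, 0], 0], [[-0.006, 0, 0], 0], [[-0.006, 0, 0], 0]])

```text
t: 4.25
tool_pos: [0.4771, 0.0583, 0.1619]
tool_rot: [0.127, 3.139, -0.0]
contact_force: [0.2, 0.5, 0.4]
opening: 0.0004
grip_force: 0.0
```

Call:
drive_tool(rows=[[[-0.006, 0, 0], 0], [[-0.006, 0, 0], 0], [[-0.006, 0, 0], 0], [[-0.004, 0, 0], 0], [[0, 0, 0], 0], [[0, 0, 0], 0], [[0, 0, 0], 0]])

```text
t: 4.95
tool_pos: [0.4983, 0.0566, 0.1618]
tool_rot: [-0.127, -3.139, -0.0]
contact_force: [-0.8, -0.2, 0.7]
opening: 0.0002
grip_force: 0.0
```

```bash
python3 st.py; python3 - <<'E'
from h import *
a=cam("side")["image"][90:300,180:420];b=cam("scene")["image"][90:300,170:410]
cv2.imwrite("pics/c2.png",cv2.resize(np.hstack([a,b]),(800,350),interpolation=cv2.INTER_CUBIC))
E
```

```text
t 4.95 rack xy 0.006 0.1737 z 0.1618 F [-0.8 -0.2  0.7] ov 0.0726 open 0.0
toolx ang 175.4 want 175.5
```

View pics/c2.png

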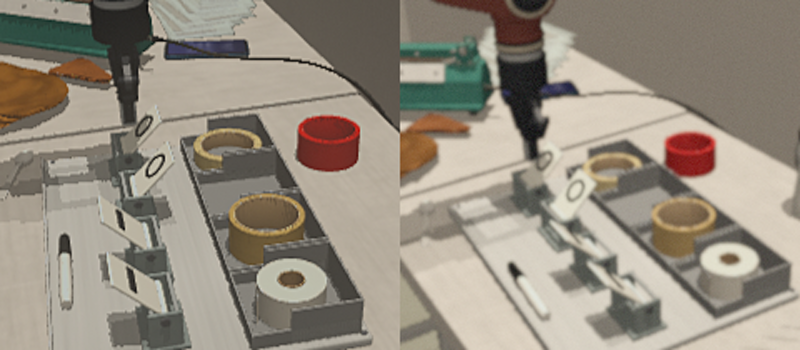

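Tag 1 now leans back with the ring showing at (145,125). Next is tag 2: up, over to rack (0.09, 0.0575), down behind its leaf, then pull towards the robot.

Call:
drive_tool(rows=[[[0.01, 0, -0.02], 0], [[0, 0, -0.03], 0], [[0, 0, -0.03], 0], [[-0.02, -0.03, 0], 0], [[-0.025, -0.03, 0], 0], [[-0.025, -0.03, 0], 0], [[-0.024, -0.026, 0], 0], [[0, 0, 0], 0], [[0, 0, 0.01], 0], [[0, 0, 0.01], 0]])

```text
t: 6.05
tool_pos: [0.5723, -0.0651, 0.2211]
tool_rot: [-0.126, -3.139, -0.0]
contact_force: [-0.3, 0.2, 0.3]
opening: -0.0
grip_force: 0.0
```

```bash
python3 st.py
```

```text
t 6.05 rack xy 0.0893 0.0581 z 0.2211 F [-0.3  0.2  0.3] ov 0.0726 open -0.0
toolx ang 175.4 want 175.5
```

Call:
drive_tool(rows=[[[0, 0, 0.02], 0], [[0, 0, 0.02], 0], [[0, 0, 0.02], 0], [[0.01, 0, 0], 0], [[0.006, 0, 0], 0], [[0.006, 0, 0], 0], [[0.006, 0, 0], 0], [[0.006, 0, 0], 0], [[0.006, 0, 0], 0], [[0.006, 0, 0], 0]])

```text
t: 7.05
tool_pos: [0.5267, -0.0622, 0.1624]
tool_rot: [0.127, 3.138, -0.0]
contact_force: [0.5, -0.6, -0.6]
opening: -0.0002
grip_force: 0.1
```

Call:
drive_tool(rows=[[[0.006, 0, 0], 0], [[0.006, 0, 0], 0], [[0.006, 0, 0], 0], [[0.006, 0, 0], 0], [[0.006, 0, 0], 0], [[0.006, 0, 0], 0], [[0.006, 0, 0], 0], [[0.006, 0, 0], 0], [[0, 0, 0], 0], [[0, 0, 0], 0]])

```text
t: 8.05
tool_pos: [0.4791, -0.0582, 0.162]
tool_rot: [0.127, 3.139, -0.0]
contact_force: [0.1, 0.1, -0.5]
opening: 0.0002
grip_force: 0.0
```

```bash
python3 st.py; python3 - <<'E'
from h import *
a=cam("side")["image"][90:300,180:420];b=cam("scene")["image"][90:300,170:410]
cv2.imwrite("pics/c3.png",cv2.resize(np.hstack([a,b]),(800,350),interpolation=cv2.INTER_CUBIC))
E
```

```text
t 8.05 rack xy -0.0041 0.0577 z 0.162 F [ 0.1  0.1 -0.5] ov 0.0726 open 0.0
toolx ang 175.4 want 175.5
```

View pics/c3.png

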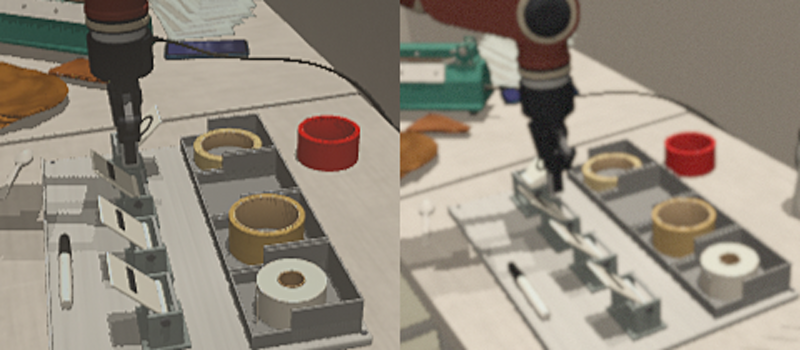

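Tag 2 now leans forward with its bar showing at (120,170). Next is tag 3.

Call:
drive_tool(rows=[[[-0.01, 0, -0.02], 0], [[0, 0, -0.03], 0], [[0, 0, -0.03], 0], [[0.026, -0.03, 0], 0], [[0.026, -0.03, 0], 0], [[0.026, -0.03, 0], 0], [[0.026, -0.025, 0], 0], [[0, 0, 0], 0], [[0, 0, 0.01], 0], [[0, 0, 0.01], 0]])

```text
t: 9.15
tool_pos: [0.3768, -0.165, 0.2214]
tool_rot: [0.126, 3.138, -0.0]
contact_force: [-0.3, -0.4, -0.6]
opening: -0.0
grip_force: 0.0
```

```bash
python3 st.py
```

```text
t 9.15 rack xy -0.0978 -0.0567 z 0.2214 F [-0.3 -0.4 -0.6] ov 0.0726 open -0.0
toolx ang 175.4 want 175.5
```

Call:
drive_tool(rows=[[[0, 0, 0.02], 0], [[0, 0, 0.02], 0], [[0, 0, 0.02], 0], [[-0.01, 0, 0], 0], [[-0.01, 0, 0], 0], [[-0.006, 0, 0], 0], [[-0.006, 0, 0], 0], [[-0.006, 0, 0], 0], [[-0.006, 0, 0], 0], [[-0.006, 0, 0], 0]])

```text
t: 10.15
tool_pos: [0.4266, -0.1694, 0.1622]
tool_rot: [0.127, 3.139, -0.0]
contact_force: [-0.0, -0.5, -0.0]
opening: 0.0
grip_force: 0.1
```

Call:
drive_tool(rows=[[[-0.006, 0, 0], 0], [[-0.006, 0, 0], 0], [[-0.006, 0, 0], 0], [[-0.006, 0, 0], 0], [[-0.006, 0, 0], 0], [[-0.006, 0, 0], 0], [[-0.006, 0, 0], 0], [[-0.006, 0, 0], 0], [[-0.004, 0, 0], 0], [[0, 0, 0], 0]])

```text
t: 11.15
tool_pos: [0.4783, -0.1736, 0.162]
tool_rot: [0.126, 3.139, -0.0]
contact_force: [-0.4, 0.6, 0.1]
opening: -0.0001
grip_force: 0.0
```

Call:
drive_tool(rows=[[[0, 0, 0], 0], [[0.01, 0, -0.02], 0], [[0, 0, -0.03], 0], [[0, 0, -0.03], 0], [[0.026, -0.03, 0], 0], [[0.026, -0.03, 0], 0], [[0.026, -0.03, 0], 0], [[0.01, -0.025, 0], 0], [[0, 0, 0], 0], [[0, 0, 0.01], 0]])

```text
t: 12.15
tool_pos: [0.3712, -0.2809, 0.2331]
tool_rot: [0.129, 3.136, -0.003]
contact_force: [0.2, 0.2, -0.1]
opening: 0.0002
grip_force: 0.0
```

```bash
python3 st.py; python3 - <<'E'
from h import *
a=cam("side")["image"][90:300,180:420];b=cam("scene")["image"][90:300,170:410]
cv2.imwrite("pics/c4.png",cv2.resize(np.hstack([a,b]),(800,350),interpolation=cv2.INTER_CUBIC))
E
```

```text
t 12.15 rack xy -0.0943 -0.1727 z 0.2331 F [ 0.2  0.2 -0.1] ov 0.0726 open 0.0
toolx ang 175.3 want 175.5
```

View pics/c4.png

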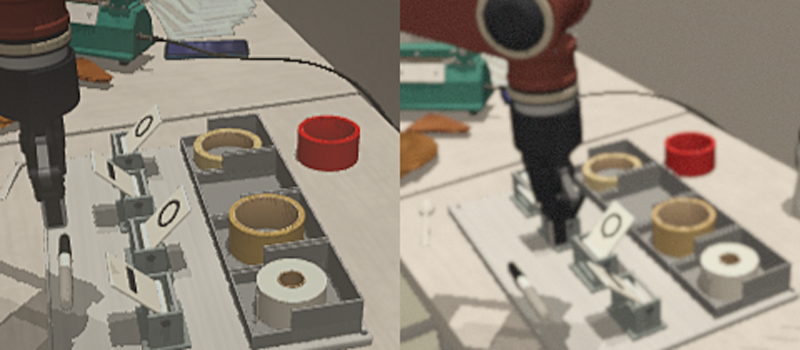

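Tags 1 to 3 are right: ring (143,125), bar (115,172), ring (170,215). Next is tag 4, the same way; the finger's tip stays well above the marker pen.

Call:
drive_tool(rows=[[[0, 0, 0.02], 0], [[0, 0, 0.02], 0], [[0, 0, 0.02], 0], [[-0.008, 0, 0.01], 0], [[-0.008, 0, 0], 0], [[-0.006, 0, 0], 0], [[-0.006, 0, 0], 0], [[-0.006, 0, 0], 0], [[-0.006, 0, 0], 0], [[-0.006, 0, 0], 0]])

```text
t: 13.25
tool_pos: [0.4174, -0.2841, 0.1623]
tool_rot: [0.127, 3.139, -0.001]
contact_force: [0.1, -0.7, 0.2]
opening: 0.0001
grip_force: 0.1
```

Call:
drive_tool(rows=[[[-0.006, 0, 0], 0], [[-0.006, 0, 0], 0], [[-0.006, 0, 0], 0], [[-0.006, 0, 0], 0], [[-0.006, 0, 0], 0], [[-0.006, 0, 0], 0], [[-0.006, 0, 0], 0], [[-0.006, 0, 0], 0], [[-0.004, 0, 0], 0], [[0, 0, 0], 0]])

```text
t: 14.25
tool_pos: [0.469, -0.2882, 0.162]
tool_rot: [0.126, 3.139, -0.0]
contact_force: [-0.4, 0.0, 0.9]
opening: 0.0004
grip_force: 0.0
```

Call:
drive_tool(rows=[[[0, 0, 0], 0], [[0.01, 0, -0.02], 0], [[0, 0, -0.03], 0], [[0, 0, -0.03], 0], [[0.02, 0, -0.03], 0], [[0.02, 0, -0.03], 0], [[0, 0, -0.02], 0], [[0, 0, 0], 0], [[0, 0, 0], 0], [[0, 0, 0], 0]])

```text
t: 15.25
tool_pos: [0.4184, -0.2836, 0.3198]
tool_rot: [-0.127, -3.137, -0.003]
contact_force: [0.7, -0.2, -0.3]
opening: -0.0001
grip_force: 0.0
```

```bash
python3 st.py; python3 - <<'E'
from h import *
a=cam("side")["image"][90:300,180:420];b=cam("scene")["image"][90:300,170:410]
cv2.imwrite("pics/c5.png",cv2.resize(np.hstack([a,b]),(800,350),interpolation=cv2.INTER_CUBIC))
E
```

```text
t 15.25 rack xy -0.0471 -0.1717 z 0.3198 F [ 0.7 -0.2 -0.3] ov 0.0726 open -0.0
toolx ang 175.4 want 175.5
```

View pics/c5.png

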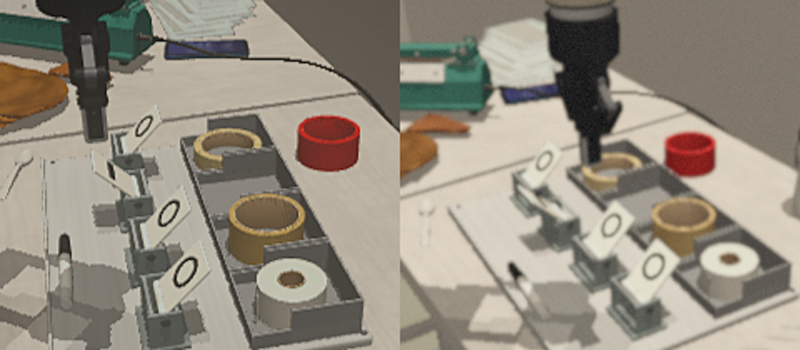

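The final view shows rings at (143,125), (170,215) and (185,280), and the bar at (115,172) by the empty bin. The pen and rolls are where they were, and the arm is clear.

```bash
python3 -c "
from station import ctrl
print(ctrl.finish_job())"
```

```text
the job is handed in; nothing more can be done
None
```

Job handed in at about 15 s: the three tags at bins with rolls now lean back with the ring up, the tag at the empty bin leans forward with the bar up, and the last picture shows the rolls and marker pen in place.

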